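Lock the instrument box down and draw the spirit level out of its narrow opening

TASK

Turn the orange lock ring beside the grey instrument box clockwise until its white pointer lines up with the red mark, so that the box is held down. Then take the yellow spirit level out: it is longer than the opening and one of its ends lies under the green deck, so tilt it, the other end up, and draw it out diagonally without forcing it against the box. Finish while still holding the level in the gripper, still and horizontal in the air, both its ends at least 6 cm above the top of the box, touching neither the box nor the other things; leave the ring on its mark and the other things on the table alone.

Things in the scene. Friction and masses are not known exactly. Their poses are not given: they have to be found in the camera images.
- box: grey instrument box fixed to the table, outside 266 x 160 mm, 74 mm tall, walls 5 mm, floor 6 mm, inside 256 x 150 mm; origin: centre of its underside; x along its length, away from the deck and to the robot's right (yaw -1.92 to -1.22), y away from the robot. The steel foot plate on its +y side, 10 mm thick, carries the lock ring, whose vertical axis is at box x = 0, y = 150 mm
- deck_edge (a point): middle of the top edge of the box's fixed green deck, on the side of the opening, 74 mm above the table. The deck, 4 mm thick (underside 70 mm above the table), covers the 65 mm of the box's inside at its -x end, over the full width; from this edge to the +x wall the top is open: 191 mm long, 150 mm wide
- lock_ring_grip (a point): point on the vertical axis of the orange lock ring, 42 mm above the table. The orange part (18 to 56 mm above the table) has two flat sides 40 mm apart, 48 mm wide; below it a black disc 68 mm across; a brass post end stands to 68 mm. The frame turns with the ring: x square to the flat sides, y along the white pointer stripe on its top
- lock_ring (a joint): angle of the lock ring in rad, growing clockwise seen from above, 0 to a stop at 1.6; at 0 the white pointer points along the box's +y; the red locked mark on the foot plate is at 1.2. Friction (0.12 N m) keeps it where it is left; it starts between 0 and 0.4
- level: yellow spirit level with black ends and green vials, a rigid bar 240 mm long (x), 24 mm wide (y), 30 mm tall (z), 150 to 310 g, evenly balanced; origin: centre of its underside. It lies upright on the box's floor, along the box's x within 0.1 rad, its -x end 50 to 65 mm under the green deck
- level_tail (a point): centre of the level's end that starts under the deck (level x = -120 mm, mid-height)
- level_head (a point): centre of the level's other end, in the open (level x = +120 mm, mid-height)
- flask: bystander, loose on the table, to be left alone: wooden-brown flask with a steel cap, 66 mm across, 210 mm tall; origin at the centre of its underside
- tea_bottle: bystander, loose on the table, to be left alone: amber bottle with a green cap, 68 mm across, 200 mm tall; origin at the centre of its underside
- tea_jar: bystander, loose on the table, to be left alone: black jar with a steel cap, 68 mm across, 110 mm tall; origin at the centre of its underside
- can: bystander, loose on the table, to be left alone: food can with a red label, 74 mm across, 100 mm tall; origin at the centre of its underside
- mug: bystander, loose on the table, to be left alone: white mug, 80 mm across, 85 mm tall; origin at the centre of its underside
- tape_measure: bystander, loose on the table, to be left alone: orange tape measure, 68 x 36 x 62 mm; origin at the centre of its underside
- phone: bystander, loose on the table, to be left alone: black phone lying flat, 155 x 75 x 9 mm; origin at the centre of its underside
Mind the look-alikes: they are no part of the job. There is more than one size of the level; the one meant has the size given above.

How it is judged:
By the outcome, as a careful person would: the job done as asked, in the order asked, and still so for the second after the job is handed in, while the arm keeps its last pose, push and grip.
It also fails if it takes over 59 s, if anything falls off the work surface, if the arm or the gripper's body presses on something with over 40 N, if the wrist force passes 120 N, or if a joint passes its speed limit or range.

ROBOT

A 6-joint arm with a two-finger parallel gripper is mounted at the origin on the work surface. World frame = base frame: x ahead of the robot, y to its left, z up, the work surface at z = 0. Lengths are in m, angles in degrees, forces in N, time in s.
With the tool pointing down it reaches from about 0.25 to 0.775 m from the base axis. Payload 4 kg.
Tool frame: the origin (TCP) lies midway between the tips of the shut fingers; the grasp point (between the pads) lies 19 mm behind it; z points along the fingers, y is the line along which they close (so a half turn about z gives the same grasp; the last joint's range is limited). The gripper opens to 85 mm and grips with 20 to 120 N. Pads are 22 mm wide; open, the fingers measure 114 mm over their backs; the gripper's body (76 mm by 85 mm) begins 54 mm behind the grasp point. The pads swing forward as they close: fully open they stand 13 mm farther back than shut.
Start: joints at [67.89, 4.996, 78.535, -0, 96.463, -5.907], TCP at [0.153, 0.528, 0.231] pointing down, gripper open.
Joint ranges: [-177.83, 177.83], [-43.37, 116.18], [15.69, 146.23], [-61.86, 241.86], [9.47, 152.12], [-147.06, 147.06]. Speed limits (degrees/s): [159.86, 159.86, 180, 180, 180, 180].

INTERFACE

Orientations are given as a 3x3 rotation matrix whose columns are the frame's x, y, z axes.
In Python, from cell import r, optics gives the robot as it stands.
- The arm moves only by the tool jog_arm, never from a script. Its argument "moves" is a list of rows, each a list of 7 numbers: the shift along the tool's x, y, z in m, then the turn, a rotation vector about the tool's x, y, z in degrees, then the closure in counts, from 0 (fully open) to 255 (shut). A call has 1 to 12 rows; each row shifts and turns the commanded pose from where the row before left it, along the tool's axes as they then stand; what a row does not reach is not made up. A row lasts 1/10 s, in which the tool goes at most 50 mm and 8.59 degrees, less where a joint would pass 70% of its speed; a pose out of reach is approached as far as the arm can. A call with a gripper value outside its range is refused whole. The fingers move at their own pace and stop on an object; "grip_force" is the grip in N (left out, the last holds). Time passes only in rows, so rows that do not move let the fingers close. It gives the time, the measured TCP pose, the force, the opening and the grip force at its end, in the units of the state.
- r.get_state(): the state, without advancing time (a new reading comes with each control period).
- optics.grab_frame(name): name is "scene" or "side" or "wrist"; returns the picture (480x640x3 uint8, red, green, blue); there is no depth.
- optics.get_calibration(name): a dict with "camera_matrix" (3x3 intrinsics, pixels), "rvec" (rotation vector, rad) and "tvec" (3), from world to camera coordinates, as OpenCV has them. Camera axes: x right, y down, z forward; pixel columns grow to the right and rows downward; lengths in m; the calibration is good to about 2 mm. A picture is of the moment at which its call begins: read the wrist's pose just before it. get_calibration takes no time and is no camera call; for the wrist camera it gives the pose at the moment of the call.
- r.job_done(): hands the job in; it is judged then, once.
The state is a dict: "clock": time; "joint_pos": joint angles; "dq": joint speeds; "joint_efforts": joint torques, N m; "position": TCP position; "ee_rot": TCP orientation; "force": force on the tool from outside, world axes, zero at the start; "torque": the same for the moment, N m; "opening": finger opening in m; "grasp_force": force on a finger pad.
Only numpy, scipy, OpenCV 4.12 (cv2) and the standard library are available. Lean on these libraries where they do the work, as an engineer would, in place of code of your own. Each camera call takes 0.05 s, during which the arm holds its last target. There are 200 camera calls.

## Working session

There is one attempt and no reset: what is moved stays moved. The work goes in short steps, Python scripts to look and compute and a tool call to move; the robot and the scene stay as the last step left them, time stands still between calls to the robot, and variables do not carry over. Pictures are saved under pics/ and viewed, at most 10 in all, crops included, and the job is handed in when it is done.

Besides the shell and the picture viewer there is one more tool, called after "Emit:" as name(argument=value, ...) on one line, values as JSON. jog_arm: Moves the arm, as the interface text tells. Its arguments: {"type":"object","properties":{"moves":{"type":"array"},"grip_force":{"type":"number"}},"required":["moves"]}

```bash
mkdir -p pics; cat > h.py <<'E'
import numpy as np, cv2
from cell import r, optics
def save(n,f):
    im=optics.grab_frame(n); cv2.imwrite(f'pics/{f}.png',im[:,:,::-1]); return im
def cal(n):
    c=optics.get_calibration(n); K=np.array(c['camera_matrix'],float); R,_=cv2.Rodrigues(np.array(c['rvec'],float)); t=np.array(c['tvec'],float).ravel(); return K,R,t
def ray(n,uv,z):
    K,R,t=cal(n); o=-R.T@t; d=R.T@np.linalg.solve(K,np.array([uv[0],uv[1],1.])); return o+d*(z-o[2])/d[2]
def proj(n,P):
    K,R,t=cal(n); p=(np.atleast_2d(P)@R.T+t)@K.T; return p[:,:2]/p[:,2:]
E
python3 - <<'E'
from h import *
for n in ('scene','side','wrist'):
    save(n,n+'0'); K,R,t=cal(n); print(n,(-R.T@t).round(3),R[2].round(2))
a=[cv2.imread(f'pics/{n}0.png') for n in ('scene','side')]
E
```

```text
scene [ 0.909 -0.613  1.367] [-0.28  0.43 -0.86]
side [1.03  1.23  0.995] [-0.34 -0.75 -0.57]
wrist [0.081 0.549 0.372] [ 0.29 -0.09 -0.95]
```

View pics/scene0.png

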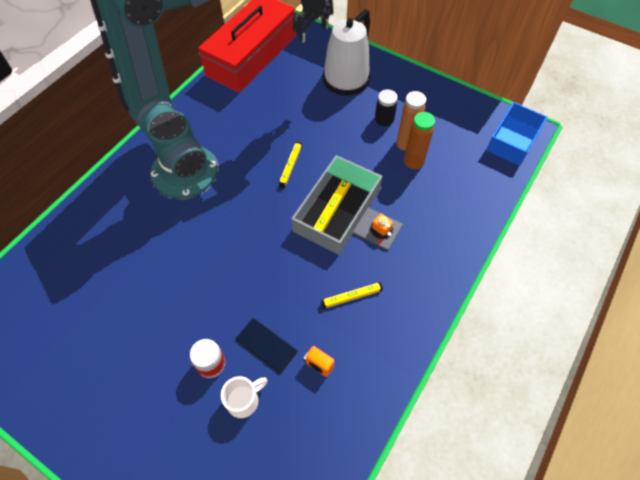

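View pics/side0.png

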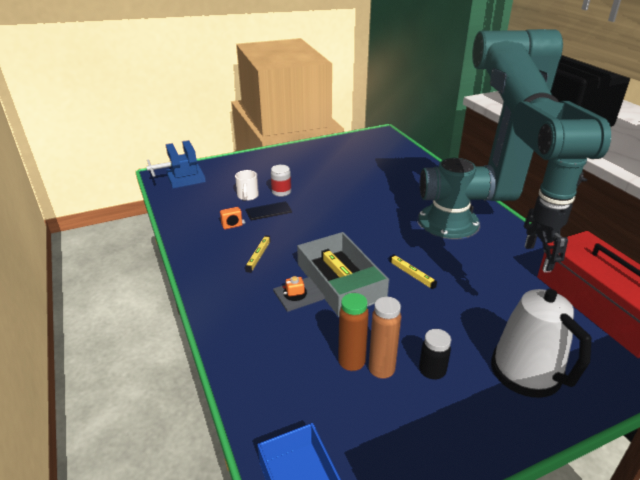

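The scene picture shows three level-like bars: in the box (333,205), loose at (290,165), and loose at (352,296). The one meant is in the box, with one end under the green deck. The orange candidates are the ring on its grey plate (382,226) and the tape measure (320,361). The ring is the one on the foot plate. I'll confirm both in an enlarged crop.

```bash
python3 - <<'E'
import cv2,numpy as np
a=cv2.imread('pics/scene0.png')[150:260,280:420]; b=cv2.imread('pics/side0.png')[225:325,265:395]
cv2.imwrite('pics/c1.png',cv2.resize(a,None,fx=5.5,fy=5.5,interpolation=cv2.INTER_CUBIC)[:600])
cv2.imwrite('pics/c2.png',cv2.resize(b,None,fx=6,fy=6,interpolation=cv2.INTER_CUBIC))
E
```

```text
(no output)
```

View pics/c1.png

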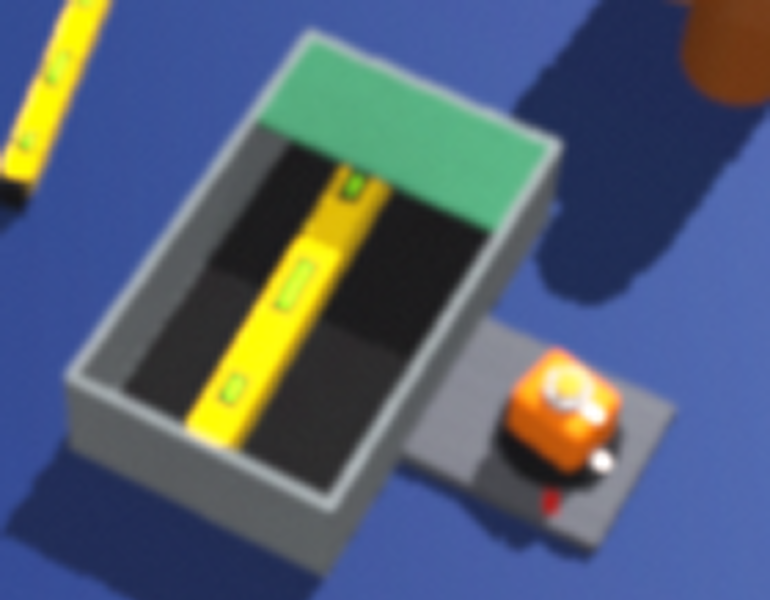

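View pics/c2.png

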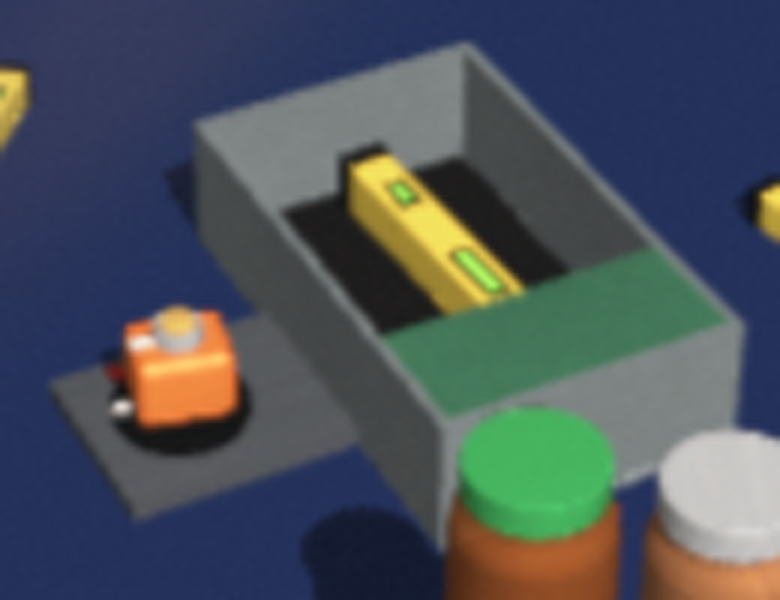

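```bash
cat >> h.py <<'E'
def S(p): return np.array([280+(p[0]+.5)/5.5-.5,150+(p[1]+.5)/5.5-.5])
def D(p): return np.array([265+(p[0]+.5)/6-.5,225+(p[1]+.5)/6-.5])
E
python3 - <<'E'
from h import *
from scipy.optimize import least_squares
C={(-1,-1):((312,30),(742,325)),(-1,1):((562,143),None),(1,1):((330,505),(197,122)),(1,-1):((70,372),(467,42))}
def W(p,x,y,z): c,s=np.cos(p[2]),np.sin(p[2]); return [p[0]+c*x-s*y,p[1]+s*x+c*y,z]
def f(p):
    e=[]
    for (a,b),(s,d) in C.items():
        P=W(p,a*.133,b*.08,.074)
        e.append(proj('scene',P)[0]-S(s))
        if d: e.append(proj('side',P)[0]-D(d))
    return np.concatenate(e)
q=least_squares(f,[.5,.2,-1.5]); p=q.x; print('box',p,q.fun.round(1))
def loc(P): c,s=np.cos(p[2]),np.sin(p[2]); d=np.array(P)[:2]-p[:2]; return np.array([c*d[0]+s*d[1],-s*d[0]+c*d[1]]).round(4)
L=lambda n,uv,z: loc(ray(n,uv,z))
for nm,uv,z in [('postS',S((568,385)),.068),('stripeS',S((592,410)),.056),('dotS',S((602,460)),.016),('redS',S((550,500)),.010),
 ('lvl tl',S((342,165)),.036),('lvl bl',S((187,420)),.036),('lvl tr',S((390,187)),.036),('lvl br',S((240,447)),.036)]: print(nm,L('scene',uv,z))
for nm,uv,z in [('postD',D((180,315)),.068),('stripeD',D((140,342)),.056),('dotD',D((121,408)),.016),('redD',D((115,372)),.010),('capL',D((340,157)),.036),('capR',D((384,142)),.036),('yL',D((350,168)),.036),('yR',D((391,153)),.036),('bL',D((440,295)),.036),('bR',D((523,292)),.036),('ledge',D((450,305)),.036)]: print(nm,L('side',uv,z))
print('ring',W(p,0,.15,.042), 'deckedge',W(p,-.063,0,.074))
E
```

```text
box [ 0.49065216  0.14379296 -1.52015171] [ 0.2 -0.6  0.4 -0.4  0.8 -0.2  0.7  0.5 -0.3 -0.6 -0.6  0.3  0.6 -0.5]
postS [0.0036 0.1498]
stripeS [0.004  0.1655]
dotS [0.0059 0.1775]
redS [0.0387 0.1633]
lvl tl [-0.0816 -0.0313]
lvl bl [ 0.1066 -0.0226]
lvl tr [-0.0819 -0.0006]
lvl br [0.1069 0.0102]
postD [-0.0013  0.1495]
stripeD [0.0025 0.1689]
dotD [0.0064 0.1789]
redD [0.039  0.1683]
capL [0.1163 0.0059]
capR [ 0.1177 -0.0207]
yL [0.1053 0.0057]
yR [ 0.1073 -0.0194]
bL [-0.0088  0.0139]
bR [-0.0253 -0.0236]
ledge [-0.0179  0.0133]
ring [np.float64(0.6404598308805923), np.float64(0.15138640362328415), 0.042] deckedge [np.float64(0.48746290847097395), np.float64(0.20671218182102116), 0.074]
```

The crops show the level lying in the box under the deck, and the ring on the foot plate with its pointer dot at crop (602,460) and the red mark at (550,500). The fit puts the ring at about 0.2 rad. The level is about 0.05 rad off the box axis, with its head at box x ≈ 0.117.

```bash
python3 - <<'E'
from h import *
s=r.get_state(); R=np.array(s['ee_rot']); print(R.round(3),s['position'],s['clock'],s['opening'])
ang=lambda v:np.degrees(np.arctan2(v[1],v[0]))
print('tool y angle',ang(R[:,1]),'x',ang(R[:,0]))
d=np.array([.6405,.1514,.15])-s['position']; print('shift tool',R.T@d)
E
```

```text
[[-0.96   0.279 -0.001]
 [ 0.279  0.96  -0.002]
 [ 0.    -0.002 -1.   ]] [0.1533341  0.52778512 0.23035172] 0.15 0.08535462632081287
tool y angle 73.7988675141702 x 163.79884987707936
shift tool [-0.57284881 -0.22537021  0.08065531]
```

Emit:
jog_arm(moves=[[0, 0, -0.04, 0, 0, 0, 0], [-0.03, -0.013, -0.03, 0, 0, 0, 0], [-0.045, -0.02, -0.01, 0, 0, 0, 0], [-0.045, -0.02, -0.01, 0, 0, 0, 0], [-0.045, -0.02, -0.01, 0, 0, 0, 0], [-0.045, -0.02, 0, 0, 0, 0, 0], [-0.045, -0.02, 0, 0, 0, 0, 0], [-0.045, -0.02, 0, 0, 0, 0, 0], [-0.045, -0.02, 0, 0, 0, 0, 0], [-0.045, -0.02, 0, 0, 0, 0, 0], [-0.045, -0.02, 0, 0, 0, 0, 0], [-0.045, -0.02, 0, 0, 0, 0, 0]])

```text
clock: 1.35
position: [0.5556, 0.1886, 0.3308]
ee_rot: [[-0.96, 0.279, -0.001], [0.279, 0.96, 0.0], [0.001, 0.0, -1.0]]
force: [0.3, -0.0, 0.8]
opening: 0.0852
grasp_force: 0.0
```

Emit:
jog_arm(moves=[[-0.045, -0.02, 0, 0, 0, 0, 0], [-0.01, -0.005, 0, 0, 0, -7.6, 0], [0, 0, 0, 0, 0, 0, 0], [0, 0, 0, 0, 0, 0, 0]])

```text
clock: 1.75
position: [0.5999, 0.1511, 0.3307]
ee_rot: [[-0.988, 0.152, -0.001], [0.152, 0.988, 0.0], [0.001, 0.0, -1.0]]
force: [-0.1, -0.8, 0.1]
opening: 0.0857
grasp_force: 0.0
```

```bash
python3 - <<'E'
from h import *
np.savez('w1',*cal('wrist')); im=save('wrist','w1'); s=r.get_state(); print(s['position'],np.array(s['ee_rot']).round(3),s['joint_pos'])
for n,uv in (('bottle',(417,163)),('flask',(404,147)),('jar',(386,122))): print(n,ray('scene',uv,0).round(3))
E
```

```text
[0.59958038 0.15163513 0.33130786] [[-0.989  0.151 -0.   ]
 [ 0.151  0.989  0.001]
 [ 0.     0.    -1.   ]] [ 8.92350272e+00  1.42712878e+01  5.66313144e+01  3.64979084e-02
  1.09111452e+02 -7.24018324e+01]
bottle [0.614 0.436 0.   ]
flask [0.547 0.472 0.   ]
jar [0.443 0.535 0.   ]
```

View pics/w1.png

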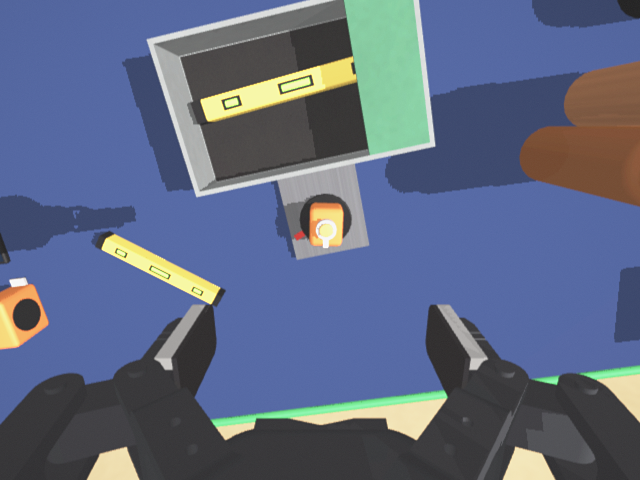

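The wrist picture shows the box corners at (150,40), (199,194) and (434,146), the level from (201,110) to (356,69), and the ring post at (326,230) with the pointer straight down. I'll enlarge it for better readings.

```bash
python3 - <<'E'
import cv2
a=cv2.imread('pics/w1.png')[30:270,140:450]
cv2.imwrite('pics/w1c.png',cv2.resize(a,None,fx=2.5,fy=2.5,interpolation=cv2.INTER_CUBIC))
E
```

```text
(no output)
```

View pics/w1c.png

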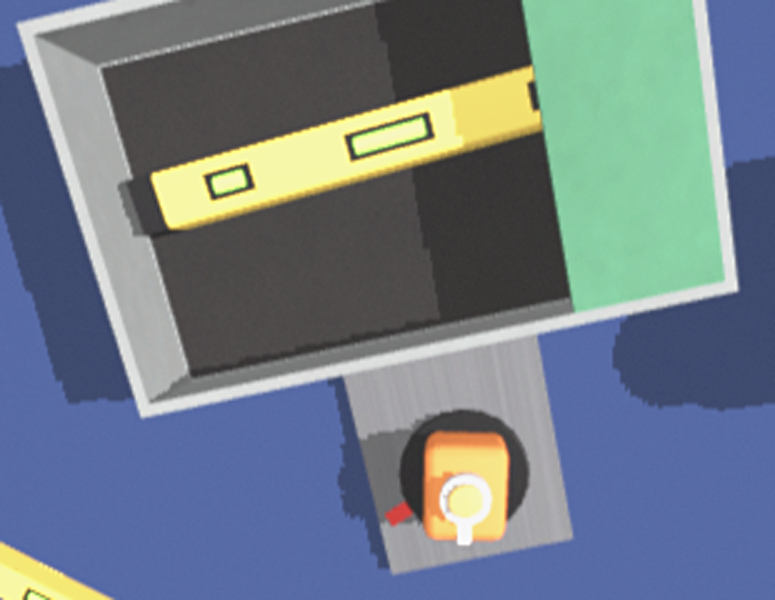

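```bash
python3 - <<'E'
from h import *
from scipy.optimize import least_squares
K,R,t=np.load('w1.npz').values()
def Wc(p): return np.array([140+(p[0]+.5)/2.5-.5,30+(p[1]+.5)/2.5-.5])
def pw(P): q=K@(R@np.array(P)+t); return q[:2]/q[2]
def rw(p,z):
    uv=Wc(p); o=-R.T@t; d=R.T@np.linalg.solve(K,[*uv,1.]); return o+d*(z-o[2])/d[2]
C={(-1,-1):((312,30),(742,325),None),(-1,1):((562,143),None,(738,291)),(1,1):((330,505),(197,122),(142,416)),(1,-1):((70,372),(467,42),(18,24))}
def W(p,x,y,z): c,s=np.cos(p[2]),np.sin(p[2]); return np.array([p[0]+c*x-s*y,p[1]+s*x+c*y,z])
def f(p):
    e=[]
    for (a,b),(s,d,w) in C.items():
        P=W(p,a*.133,b*.08,.074)
        e.append(proj('scene',P)[0]-S(s))
        if d: e.append(proj('side',P)[0]-D(d))
        if w: e.append(pw(P)-Wc(w))
    return np.concatenate(e)
q=least_squares(f,[.49,.144,-1.52]); p=q.x; print('box',p,q.fun.round(1))
def loc(P): c,s=np.cos(p[2]),np.sin(p[2]); d=np.array(P)[:2]-p[:2]; return np.array([c*d[0]+s*d[1],-s*d[0]+c*d[1]]).round(4)
for nm,uv,z in [('post',(465,499),.068),('stripe',(464,543),.056),('fl1',(424,435),.056),('fl2',(424,535),.056),('fr1',(509,435),.056),('fr2',(509,535),.056),('red',(400,513),.010),('lu1',(152,173),.036),('lu2',(532,67),.036),('ll1',(170,226),.036),('ll2',(541,124),.036),('cap',(128,180),.036),('deck',(573,311),.074)]:
    P=rw(uv,z); print(nm,loc(P),P.round(4))
print('ring',W(p,0,.15,.042).round(4))
E
```

```text
box [ 0.49222566  0.1433494  -1.51699365] [ 0.4 -0.3 -0.1 -0.5  1.1 -0.   0.8 -0.2  1.2  0.9 -0.9 -0.4 -0.2  0.3
 -0.1  0.8 -0.1 -0.5 -0.4 -1. ]
post [0.0003 0.1482] [0.6402 0.151  0.068 ]
stripe [0.0057 0.1732] [0.6655 0.1469 0.056 ]
fl1 [0.0133 0.1173] [0.6101 0.1363 0.056 ]
fl2 [0.0238 0.1653] [0.6585 0.1284 0.056 ]
fr1 [-0.0255  0.1254] [0.6161 0.1755 0.056 ]
fr2 [-0.0164  0.1737] [0.6647 0.169  0.056 ]
red [0.0383 0.1651] [0.6592 0.114  0.01  ]
lu1 [ 0.1089 -0.0207] [0.4774 0.0334 0.036 ]
lu2 [-0.0659 -0.0283] [0.4604 0.2077 0.036 ]
ll1 [0.1077 0.0027] [0.5007 0.0359 0.036 ]
ll2 [-0.0658 -0.005 ] [0.4837 0.2087 0.036 ]
cap [ 0.1204 -0.0201] [0.4786 0.022  0.036 ]
deck [-0.062   0.0739] [0.5627 0.2093 0.074 ]
ring [0.642  0.1514 0.042 ]
```

Emit:
jog_arm(moves=[[-0.041, 0.006, 0, 0, 0, 0, 0], [0, 0, 0.045, 0, 0, 0, 0], [0, 0, 0.045, 0, 0, 0, 0], [0, 0, 0.045, 0, 0, 0, 0], [0, 0, 0.045, 0, 0, 0, 0], [0, 0, 0.045, 0, 0, 0, 0], [0, 0, 0.045, 0, 0, 0, 0], [0, 0, 0.02, 0, 0, 0, 0], [0, 0, 0.018, 0, 0, 0, 0], [0, 0, 0, 0, 0, 0, 0], [0, 0, 0, 0, 0, 0, 0]])

```text
clock: 2.9
position: [0.6413, 0.1519, 0.0241]
ee_rot: [[-0.989, 0.149, 0.001], [0.149, 0.989, 0.0], [-0.001, 0.0, -1.0]]
force: [0.6, -0.8, 0.5]
opening: 0.0851
grasp_force: 0.0
```

Emit:
jog_arm(moves=[[0, 0, 0, 0, 0, 0, 200], [0, 0, 0, 0, 0, 0, 200], [0, 0, 0, 0, 0, 0, 200], [0, 0, 0, 0, 0, 0, 200], [0, 0, 0, 0, 0, 0, 200], [0, 0, 0, 0, 0, 0, 200], [0, 0, 0, 0, 0, 0, 200], [0, 0, 0, 0, 0, 0, 200]], grip_force=40)

```text
clock: 3.7
position: [0.6424, 0.1508, 0.0248]
ee_rot: [[-0.989, 0.15, 0.002], [0.15, 0.989, 0.001], [-0.002, 0.001, -1.0]]
force: [-0.8, 0.2, 5.6]
opening: 0.0396
grasp_force: 41.4
```

Emit:
jog_arm(moves=[[0, 0, 0, 0, 0, 5, 200], [0, 0, 0, 0, 0, 6, 200], [0, 0, 0, 0, 0, 6, 200], [0, 0, 0, 0, 0, 6, 200], [0, 0, 0, 0, 0, 6, 200], [0, 0, 0, 0, 0, 6, 200], [0, 0, 0, 0, 0, 6, 200], [0, 0, 0, 0, 0, 6, 200], [0, 0, 0, 0, 0, 6, 200], [0, 0, 0, 0, 0, 4, 200], [0, 0, 0, 0, 0, 0, 200], [0, 0, 0, 0, 0, 0, 200]])

```text
clock: 4.9
position: [0.6414, 0.1495, 0.0247]
ee_rot: [[-0.412, 0.911, -0.001], [0.911, 0.412, -0.002], [-0.001, -0.001, -1.0]]
force: [-4.8, -2.2, 7.9]
opening: 0.0394
grasp_force: 42.2
```

```bash
python3 - <<'E'
from h import *
s=r.get_state(); R=np.array(s['ee_rot']); print(np.degrees(np.arctan2(R[1,1],R[0,1])),s['position'],s['force'],s['torque'],s['opening'],s['joint_pos'][5])
E
```

```text
24.348211670619058 [0.64138518 0.14951246 0.02472972] [-4.76977439 -2.22795316  7.90789386] [-0.36328828  0.6899667  -0.12616041] 0.03940513122925958 -16.093565965825125
```

Emit:
jog_arm(moves=[[0, 0, 0, 0, 0, 0, 85], [0, 0, 0, 0, 0, 0, 85], [0, 0, 0, 0, 0, 0, 85], [0, 0, -0.03, 0, 0, 0, 85], [0, 0, -0.05, 0, 0, 0, 85], [0, 0, -0.05, 0, 0, 0, 85], [0, 0, -0.05, 0, 0, 0, 85], [0, 0, -0.05, 0, 0, 0, 85], [0, 0, -0.03, 0, 0, 0, 85], [0, 0, 0, 0, 0, 0, 85], [0, 0, 0, 0, 0, 0, 85]])

```text
clock: 6.0
position: [0.642, 0.1507, 0.2836]
ee_rot: [[-0.413, 0.911, 0.002], [0.911, 0.413, 0.0], [-0.0, 0.002, -1.0]]
force: [-0.4, -0.2, -1.0]
opening: 0.0571
grasp_force: 0.0
```

```bash
python3 - <<'E'
from h import *
np.savez('w2',*cal('wrist')); save('wrist','w2'); save('side','side2'); s=r.get_state(); print(s['position'],s['ee_rot'],s['opening'])
a=cv2.imread('pics/w2.png'); b=cv2.imread('pics/side2.png')[225:325,265:395]
cv2.imwrite('pics/c3.png',np.hstack([cv2.resize(a,(500,375)),cv2.resize(b,(300,231))[:375] if 0 else cv2.copyMakeBorder(cv2.resize(b,(300,231)),0,144,0,0,0)]))
E
```

```text
[0.64112123 0.15057248 0.2803618 ] [[-4.13117000e-01  9.10667679e-01 -4.32696004e-03]
 [ 9.10677006e-01  4.13118776e-01 -5.16804672e-04]
 [ 1.31691113e-03 -4.15396381e-03 -9.99990505e-01]] 0.05705120927631822
```

View pics/w2.png

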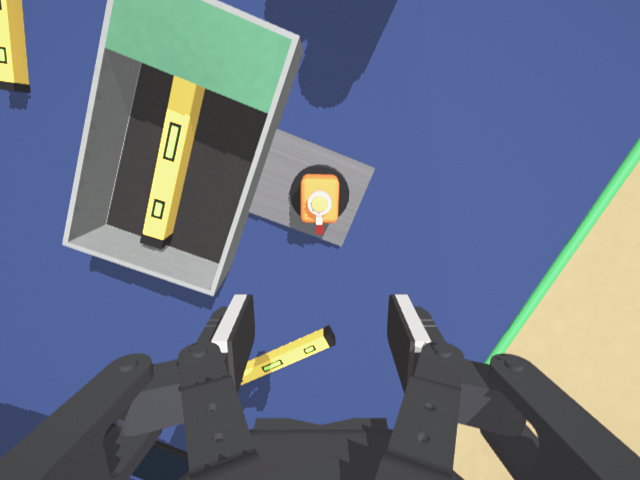

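The pointer tip at (319,222) lines up with the red mark at (320,231), so the ring is set. Next I move above the level.

Emit:
jog_arm(moves=[[0, 0, 0, 0, 0, 6.25, 85], [0, 0, 0, 0, 0, 6.25, 85], [0, 0, 0, 0, 0, 6.25, 85], [0, -0.04, 0, 0, 0, 0, 85], [-0.002, -0.04, 0, 0, 0, 0, 85], [-0.002, -0.04, 0, 0, 0, 0, 85], [-0.002, -0.042, 0, 0, 0, 0, 85], [0, 0, 0.045, 0, 0, 0, 85], [0, 0, 0.045, 0, 0, 0, 85], [0, 0, 0.04, 0, 0, 0, 85], [0, 0, 0, 0, 0, 0, 85], [0, 0, 0, 0, 0, 0, 85]])

```text
clock: 7.3
position: [0.4801, 0.1285, 0.1517]
ee_rot: [[-0.098, 0.995, -0.004], [0.995, 0.098, -0.001], [-0.0, -0.004, -1.0]]
force: [0.5, -0.9, 1.0]
opening: 0.0569
grasp_force: 0.0
```

```bash
python3 - <<'E'
from h import *
s=r.get_state(); R=np.array(s['ee_rot']); print(np.degrees(np.arctan2(R[1,1],R[0,1])),s['position'],R[2].round(3),s['joint_pos'])
K,Rc,t=np.load('w2.npz').values()
def rw(uv,z):
    o=-Rc.T@t; d=Rc.T@np.linalg.solve(K,[*uv,1.]); return (o+d*(z-o[2])/d[2]).round(4)
for uv in ((176,77),(204,86),(143,234),(170,239)): print(rw(uv,.036))
print(R.T@(np.array([.48,.1286,.012])-s['position']))
E
```

```text
5.6457767763426 [0.48005546 0.12854072 0.15170224] [-0.    -0.004 -1.   ] [8.44782346e+00 1.05348125e-01 9.27068144e+01 3.83888385e-03
 8.74264262e+01 2.80185002e+00]
[0.464  0.2024 0.036 ]
[0.4918 0.206  0.036 ]
[0.4797 0.0323 0.036 ]
[0.5089 0.0391 0.036 ]
[8.35439165e-05 5.32139932e-04 1.39701228e-01]
```

Emit:
jog_arm(moves=[[0, 0.002, 0.04, 0, 0, 0, 85], [0, 0, 0.04, 0, 0, 0, 85], [0, 0, 0.035, 0, 0, 0, 85], [0, 0, 0.015, 0, 0, 0, 85], [0, 0, 0.009, 0, 0, 0, 85], [0, 0, 0, 0, 0, 0, 85], [0, 0, 0, 0, 0, 0, 85]])

```text
clock: 8.0
position: [0.4851, 0.1292, 0.0164]
ee_rot: [[-0.098, 0.995, 0.004], [0.995, 0.098, 0.001], [0.0, 0.004, -1.0]]
force: [-0.5, 0.3, 0.0]
opening: 0.057
grasp_force: 0.0
```

Emit:
jog_arm(moves=[[0, 0, 0, 0, 0, 0, 130], [0, 0, 0, 0, 0, 0, 150], [0, 0, 0, 0, 0, 0, 170], [0, 0, 0, 0, 0, 0, 230], [0, 0, 0, 0, 0, 0, 230], [0, 0, 0, 0, 0, 0, 230], [0, 0, 0, 0, 0, 0, 230], [0, 0, 0, 0, 0, 0, 230]], grip_force=70)

```text
clock: 8.8
position: [0.4836, 0.129, 0.015]
ee_rot: [[-0.098, 0.995, 0.001], [0.995, 0.098, 0.0], [0.0, 0.001, -1.0]]
force: [-0.3, -0.2, 5.7]
opening: 0.0227
grasp_force: 71.8
```

```bash
python3 - <<'E'
from h import *
s=r.get_state(); R=np.array(s['ee_rot']); print(s['position'],R.round(3),s['force'],s['torque'],s['opening'],s['grasp_force'])
E
```

```text
[0.48361661 0.12901239 0.01500426] [[-0.098  0.995  0.001]
 [ 0.995  0.098  0.   ]
 [ 0.     0.001 -1.   ]] [-0.29533827 -0.23006374  5.65403902] [-0.01709942  0.26153598 -0.02418992] 0.022675391794558464 71.84021830558777
```

Emit:
jog_arm(moves=[[0, 0, -0.003, 0, 0, 0, 230], [0, 0, 0, 0, 0, 0, 230], [0.0004, 0, -0.0071, 0, -3, 0, 230], [0, 0, 0, 0, 0, 0, 230], [-0.0003, 0, -0.007, 0, -3, 0, 230], [0, 0, 0, 0, 0, 0, 230], [-0.001, 0, -0.0069, 0, -3, 0, 230], [0, 0, 0, 0, 0, 0, 230], [0, 0, 0, 0, 0, 0, 230]])

```text
clock: 9.7
position: [0.4829, 0.1292, 0.0377]
ee_rot: [[-0.098, 0.995, 0.015], [0.983, 0.099, -0.154], [-0.155, -0.001, -0.988]]
force: [0.6, -0.4, -1.1]
opening: 0.0224
grasp_force: 71.0
```

```bash
python3 - <<'E'
from h import *
s=r.get_state(); R=np.array(s['ee_rot']); print(s['position'],R.round(3),s['force'],s['torque'],s['opening'],s['grasp_force'],s['joint_pos'])
a=save('side','s3')[215:325,255:395]; b=save('scene','sc3')[150:260,280:420]
cv2.imwrite('pics/c4.png',np.vstack([cv2.resize(x[:,:,::-1],(380*1,299),interpolation=cv2.INTER_CUBIC) for x in (a,b)]))
E
```

```text
[0.48286307 0.12918032 0.03771577] [[-0.098  0.995  0.015]
 [ 0.983  0.099 -0.154]
 [-0.155 -0.001 -0.988]] [ 0.6022994  -0.39562364 -1.09898869] [0.081738   0.01276963 0.04793848] 0.022390848037656393 70.95441699028015 [14.1868709   7.32287242 99.28316263 -9.11805355 74.93615237 10.99589101]
```

View pics/c4.png

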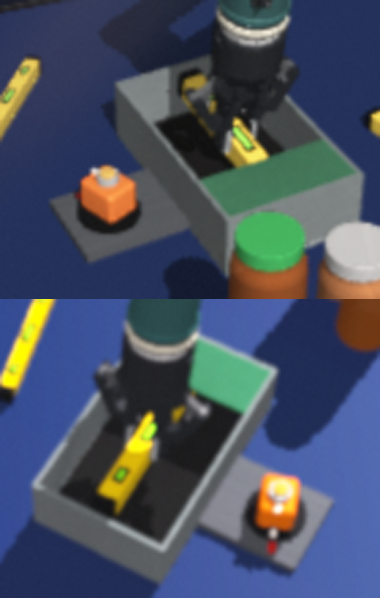

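The level is held and tilted head up (side crop 190,80), touching nothing: the force is only its weight. I'll continue tilting and start drawing it out.

Emit:
jog_arm(moves=[[-0.0015, 0, -0.0067, 0, -3, 0, 230], [0, 0, 0, 0, 0, 0, 230], [-0.0022, 0, -0.0064, 0, -3, 0, 230], [0, 0, 0, 0, 0, 0, 230], [-0.0027, 0, -0.0061, 0, -3, 0, 230], [0, 0, 0, 0, 0, 0, 230], [-0.01, 0, 0, 0, 0, 0, 230], [-0.01, 0, 0, 0, 0, 0, 230], [0, 0, 0, 0, 0, 0, 230]])

```text
clock: 10.7
position: [0.4855, 0.1062, 0.0651]
ee_rot: [[-0.091, 0.995, 0.031], [0.947, 0.096, -0.307], [-0.309, 0.001, -0.951]]
force: [-1.2, 1.1, -2.2]
opening: 0.0224
grasp_force: 70.9
```

```bash
python3 - <<'E'
from h import *
s=r.get_state(); print(s['position'],s['force'],s['torque'],s['opening'],s['joint_pos'])
E
```

```text
[0.48549974 0.10615647 0.06513585] [-1.18023937  1.11687323 -2.22092448] [0.24171017 0.04175427 0.02898773] 0.02236919478540124 [ 17.14775866   7.30522657  97.35269101 -17.92470911  79.55317351
  15.56648628]
```

Emit:
jog_arm(moves=[[-0.015, 0, 0, 0, 0, 0, 230], [-0.018, 0, 0, 0, 0, 0, 230], [-0.018, 0, 0, 0, 0, 0, 230], [-0.018, 0, 0, 0, 0, 0, 230], [-0.018, 0, 0, 0, 0, 0, 230], [-0.01, 0, -0.01, 0, 0, 0, 230], [-0.009, 0, -0.025, 0, 0, 0, 230], [-0.009, 0, -0.03, 0, 0, 0, 230], [-0.009, 0, -0.03, 0, 0, 0, 230], [-0.009, 0, -0.03, 0, 0, 0, 230], [-0.004, 0, -0.012, 0, 0, 0, 230], [0, 0, 0, 0, 0, 0, 230]])

```text
clock: 11.9
position: [0.4949, 0.0204, 0.24]
ee_rot: [[-0.092, 0.995, 0.036], [0.947, 0.098, -0.307], [-0.309, 0.006, -0.951]]
force: [0.3, -0.9, -2.8]
opening: 0.0221
grasp_force: 70.9
```

Emit:
jog_arm(moves=[[0, 0, 0, 0, 2, 0, 230], [0, 0, 0, 0, 4, 0, 230], [0, 0, 0, 0, 4, 0, 230], [0, 0, 0, 0, 4, 0, 230], [0, 0, 0, 0, 3, 0, 230], [0, 0, 0, 0, 1, 0, 230], [0, 0, 0, 0, 0, 0, 230], [0, 0, 0, 0, 0, 0, 230], [0, 0, 0, 0, 0, 0, 230], [0, 0, 0, 0, 0, 0, 230]])

```text
clock: 12.9
position: [0.4937, 0.0209, 0.2371]
ee_rot: [[-0.099, 0.995, -0.0], [0.995, 0.099, -0.0], [-0.0, -0.0, -1.0]]
force: [-0.4, -0.1, -1.2]
opening: 0.0225
grasp_force: 70.9
```

```bash
python3 - <<'E'
from h import *
s=r.get_state(); print(s['position'],np.array(s['ee_rot']).round(3),s['force'],s['torque'],s['opening'],np.abs(s['dq']).max())
a=save('side','s4')[60:340,160:440]; b=save('scene','sc4')[130:390,180:440]
cv2.imwrite('pics/c5.png',np.hstack([cv2.resize(x[:,:,::-1],(400,400),interpolation=cv2.INTER_CUBIC) for x in (a,b)]))
E
```

```text
[0.49370325 0.02086389 0.23707555] [[-0.099  0.995 -0.   ]
 [ 0.995  0.099 -0.   ]
 [-0.    -0.    -1.   ]] [-0.35435913 -0.13682951 -1.15885217] [-0.01229528  0.05120526  0.01997124] 0.02253863997878638 0.36508478075363376
```

View pics/c5.png

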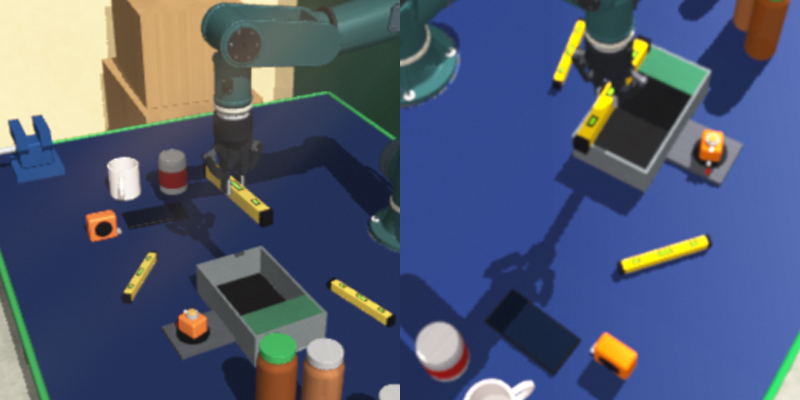

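The level is clear of the box, and the ring is still on its mark (710,170). I'll check that the level is horizontal by overlaying its expected outline.

```bash
python3 - <<'E'
from h import *
s=r.get_state(); R=np.array(s['ee_rot']); p=np.array(s['position'])
out=[]
for n,f,(x0,x1,y0,y1) in (('side','s4',(285,365,160,230)),('scene','sc4',(280,350,145,235))):
    k=6; im=cv2.resize(cv2.imread(f'pics/{f}.png')[y0:y1,x0:x1],None,fx=k,fy=k,interpolation=cv2.INTER_CUBIC)
    P=[p+R@np.array([-(lx-.015),ly,.009-lz]) for lx in (-.12,.12) for ly in (-.012,.012) for lz in (0,.03)]
    q=((proj(n,P)-[x0,y0]+.5)*k).astype(int)
    for i,j in ((0,1),(0,2),(1,3),(2,3),(4,5),(4,6),(5,7),(6,7),(0,4),(1,5),(2,6),(3,7)): cv2.line(im,tuple(map(int,q[i])),tuple(map(int,q[j])),(255,0,255),1)
    out.append(cv2.resize(im,(400,int(im.shape[0]*400/im.shape[1]))))
h=max(o.shape[0] for o in out)
cv2.imwrite('pics/c6.png',np.hstack([cv2.copyMakeBorder(o,0,h-o.shape[0],0,0,0) for o in out]))
E
```

```text
(no output)
```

View pics/c6.png

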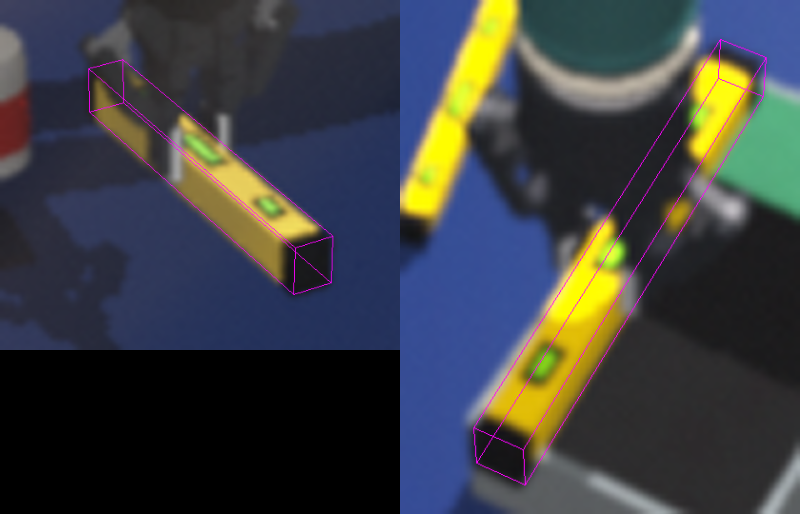

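The outline matches both views: the level is horizontal, with its underside about 0.228 m above the table and well clear of everything.

Emit:
jog_arm(moves=[[0, 0, 0, 0, 0, 0, 230], [0, 0, 0, 0, 0, 0, 230], [0, 0, 0, 0, 0, 0, 230], [0, 0, 0, 0, 0, 0, 230], [0, 0, 0, 0, 0, 0, 230]])

```text
clock: 13.5
position: [0.4938, 0.0203, 0.2372]
ee_rot: [[-0.098, 0.995, 0.0], [0.995, 0.098, 0.0], [0.0, 0.0, -1.0]]
force: [-0.6, 0.7, -1.3]
opening: 0.0226
grasp_force: 70.9
```

```bash
python3 -c "
from cell import r
print(r.job_done())"
```

```text
the job is handed in; nothing more can be done
None
```

I turned the lock ring to its red mark, then drew the level out on a tilt and handed the job in at about 13.5 s, with the level held still and horizontal about 15 cm above the top of the box; the hand-in gave no verdict.

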